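# Line up the nozzle holders and lay the retaining bar across the rack

### The arm

A 6-joint arm with a two-finger parallel gripper is mounted at the origin on a cart in front of the work surface, level with it; the furniture and walls round the work are solid. World frame = base frame: x ahead of the robot, y to its left, z up, the work surface at z = 0. Lengths are in m, angles in rad, forces in N, time in s.
With the tool pointing down it reaches from about 0.3 to 0.775 m from the base axis. Payload 14.6 kg.
Tool frame: the origin (TCP) lies at the very end of the fingers, on their centre line; the grasp point (between the pads) lies 19 mm behind it; z points along the fingers, y is the line along which they close (so a half turn about z gives the same grasp; the last joint's range is limited). The gripper opens to 94 mm and grips with 3 to 60 N. Pads are 16 mm wide; open, the fingers measure 119 mm over their backs; the gripper's body (75 mm by 177 mm) begins 78 mm behind the grasp point.
Start: joints at [-1.226, 0.3, 1.521, -0, 1.321, -0.067], TCP at [0.22, -0.504, 0.205] pointing down, gripper open.
Joint ranges: [-3.03, 3.03], [-0.79, 2.21], [0.23, 2.52], [-1.04, 4.18], [0, 3.07], [-2.55, 2.55]. Speed limits (rad/s): [2.22, 2.22, 2.57, 3.14, 3.14, 3.14].

### API

Orientations are given as [roll, pitch, yaw] about the fixed x, y, z axes, in that order (R = Rz(yaw) Ry(pitch) Rx(roll)).
In Python, from station import ctrl, cams gives the robot as it stands. The module is installed in compiled form; this text tells all that it offers.
- The arm moves only by the tool arm_command, never from a script. Its argument "plan" is a list that holds one entry, the list of rows, each a list of 7 numbers: the shift along the tool's x, y, z in a scale on which 1.0 is 500 mm, then the turn, a rotation vector about the tool's x, y, z in a scale on which 1.0 is pi rad, then the closure, from -1 (fully open) to 1 (shut). A call has 1 to 12 rows; each row is the pose to reach, as a shift and turn from the pose commanded when the call began, along the tool's axes at that moment; what a row does not reach only later rows make up. A row lasts 1/10 s, in which the tool goes at most 50 mm and 8.59 degrees, less where a joint would pass 70% of its speed; a pose out of reach is approached as far as the arm can. A call with a gripper value outside its range is refused whole. The fingers move at their own pace and stop on an object; "squeeze" is the grip in N (left out, the last holds). Time passes only in rows, so rows that repeat a pose let the fingers close. It gives the time, the measured TCP pose, the force, the opening and the grip force at its end, in the units of the state.
- ctrl.get_obs(): the state, without advancing time (a new reading comes with each control period).
- cams.camera(name): name is "scene" or "side" or "wrist"; returns (picture, depth): 480x640x3 uint8, blue, green, red; 480x640 float32, m along the optical axis (not along the pixel's ray), 0 where there is no reading.
- cams.camera_info(name): a dict with "fx", "fy", "cx", "cy" (pixels), "world_to_cam" (4x4, takes a point from world to camera coordinates). Camera axes: x right, y down, z forward; pixel columns grow to the right and rows downward; lengths in m; the calibration is good to about 2 mm. A picture is of the moment at which its call begins: read the wrist's pose just before it. camera_info takes no time and is no camera call; for the wrist camera it gives the pose at the moment of the call.
- ctrl.hand_in(): hands the job in; it is judged then, once.
The state is a dict: "time_s": time; "qpos": joint angles; "joint_vel": joint speeds; "tau": joint torques, N m; "ee_pos": TCP position; "eef_rot": TCP orientation; "force": force on the tool from outside, world axes, zero at the start; "moment": the same for the moment, N m; "grip_width": finger opening in m; "grip_force": force on a finger pad.
Only numpy, scipy, OpenCV 4.12 (cv2) and the standard library are available. Lean on these libraries where they do the work, as an engineer would, in place of code of your own. Each camera call takes 0.05 s, during which the arm holds its last target. There are 200 camera calls.

### The job

The carrying rack is to be made ready for the wash: push the three nozzle holders that stick out of its grooves right back against the back stop so that their ends are in line, then lay the loose retaining bar across the front of the rack, down in the slots of both side cheeks, so that nothing can slide out. Let go of the bar once it is fully seated, and leave the black sleeves standing and the spare holder lying behind the rack as they are.

Things in the scene. Friction and masses are not known exactly. Their poses are not given: they have to be found in the camera images.
- rack: Rack fixed to the bench, 166 x 145 x 51 mm. Origin on the bench under its middle; x points from its open front (robot side) to the back stop, y left, z up; yaw within 12 degrees. Grey block (front face x = -46 mm) with 3 grooves along x at y = +40, 0, -40 mm: 24 mm wide, floor z = 14, ribs to z = 26. Back stop's face x = +70, top z = 44. Base plate z = 0 to 8, from x = -86. Cheeks: see slots.
- slots (a point): Where the seated bar's origin is: rack x = -64, y = 0, z = 18 mm, midway between the two cheek slots, at their floors. The steel cheeks stand at y = +-67.5 to +-72.5 mm, 40 mm high; each has an upright slot open at the top, 16 mm wide, centred at x = -64, floor z = 18, with flared lips (about 28 mm apart at the top) up to z = 51 mm.
- retaining_bar: Retaining bar, loose on the bench to the rack's right, 0.22 kg. Origin: middle of its underside; y along it, z up; same either way round. Aluminium, 12 mm thick (x), z = 0 to 20 mm; at each end a steel plate 30 mm (x) by 26 mm (z), 5 mm thick, inner face at y = +-76 mm, that hangs outside the cheek with 3.5 mm play; 169 mm overall.
- grip (a point): Middle of the top of the bar's black grip, 48 mm above the bar's underside: grip 18 mm thick (bar's x), 60 mm long (y), 28 mm high. Take the bar here across its thickness. Seated, the grip's top is at rack z = 66 mm and the bar is just in front of the holders' ends (tops z = 35 mm); a holder out by over 6 mm is in its way.
- holder_left: Nozzle holder in the left groove (y = +40 mm), gold with eight-sided waist and steel ends, 122 mm long (its y, along the rack's x), 21 mm wide and high, 0.11 kg. Origin: middle of its underside. Starts 10 to 35 mm short of the back stop, so its front sticks out; slides along the groove with under 2 N. Home: origin at home_left, front end at rack x = -52 mm.
- holder_middle: Nozzle holder in the middle groove (y = 0 mm), gold with eight-sided waist and steel ends, 122 mm long (its y, along the rack's x), 21 mm wide and high, 0.11 kg. Origin: middle of its underside. Starts 10 to 35 mm short of the back stop, so its front sticks out; slides along the groove with under 2 N. Home: origin at home_middle, front end at rack x = -52 mm.
- holder_right: Nozzle holder in the right groove (y = -40 mm), gold with eight-sided waist and steel ends, 122 mm long (its y, along the rack's x), 21 mm wide and high, 0.11 kg. Origin: middle of its underside. Starts 10 to 35 mm short of the back stop, so its front sticks out; slides along the groove with under 2 N. Home: origin at home_right, front end at rack x = -52 mm.
- home_left (a point): where the origin of holder_left is when the holder touches the back stop: rack x = 9 mm, y = +40 mm, z = 14 mm
- home_middle (a point): where the origin of holder_middle is when the holder touches the back stop: rack x = 9 mm, y = 0 mm, z = 14 mm
- home_right (a point): where the origin of holder_right is when the holder touches the back stop: rack x = 9 mm, y = -40 mm, z = 14 mm
- sleeve_0: bystander: black sleeve standing on end behind and to the right of the rack, 21 mm across, 76 mm high, easily tipped; origin at the middle of its foot
- sleeve_1: bystander: black sleeve standing on end behind and to the right of the rack, 21 mm across, 76 mm high, easily tipped; origin at the middle of its foot
- sleeve_2: bystander: black sleeve standing on end behind and to the right of the rack, 21 mm across, 76 mm high, easily tipped; origin at the middle of its foot
- spare_holder: bystander: one more nozzle holder (122 x 21 x 21 mm) lying loose on the bench behind the rack; origin at the middle of its underside, long axis y; not to be used

How it is judged:
On the way, in this order (a step that is already met when the one before it is completed fails the run):
1. all three holders are pushed back against the back stop (each within 6 mm) (distance between holder_left and home_left below 0.006 m and distance between holder_middle and home_middle below 0.006 m and distance between holder_right and home_right below 0.006 m), for 0.2 s.
2. the retaining bar lies seated in the slots of both cheeks, the holders still home (all of step 1 and horizontal distance between retaining_bar and slots below 0.007 m and z of retaining_bar in the frame of rack between 0.015 and 0.0205 m and angle between the y axis of retaining_bar and the y axis of rack, either way round below 0.06 rad and angle between retaining_bar's own z axis and vertical below 0.04 rad), for 0.2 s.
At the end, for the whole second after the job is handed in: Each of the three holders is within 6 mm of its home point against the back stop; the retaining bar is released and at rest in both slots: within 7 mm of the slots point from above, within 3 mm of the slot floors in height, level within 2 degrees, square to the rack within 3.5 degrees (all of step 2 and linear speed of each of retaining_bar, holder_left, holder_middle, holder_right below 0.02 m/s); the robot touches nothing.
It fails at once if a standing sleeve or the spare holder is moved by more than 25 mm or a sleeve is tipped over (distance of any of sleeve_0, sleeve_1, sleeve_2, spare_holder from where it was at the start of the episode above 0.025 m or angle between any of sleeve_0, sleeve_1, sleeve_2's own z axis and vertical above 0.5 rad).
It also fails if it takes over 64 s, if anything falls off the work surface, if the arm or the gripper's body presses on something with over 40 N, if the wrist force passes 120 N, or if a joint passes its speed limit or range.

## Working session

There is one attempt and no reset: what is moved stays moved. The work goes in short steps, Python scripts to look and compute and a tool call to move; the robot and the scene stay as the last step left them, time stands still between calls to the robot, and variables do not carry over. Pictures are saved under pics/ and viewed, at most 10 in all, crops included, and the job is handed in when it is done.

Besides the shell and the picture viewer there is one more tool, called after "Call:" in YAML: its name, and indented under it one key for each argument. arm_command: Moves the arm, as the interface text tells. Its arguments: {"type":"object","properties":{"plan":{"type":"array"},"squeeze":{"type":"number"}},"required":["plan"]}

```bash
mkdir -p pics
cat > h.py <<'E'
import numpy as np, cv2, os
from station import ctrl, cams
def grab(n):
    i=cams.camera_info(n); p,d=cams.camera(n); np.savez(n+'.npz',p=p,d=d,T=i['world_to_cam'],k=[i['fx'],i['fy'],i['cx'],i['cy']]); return p,d,i
def cloud(n):
    z=np.load(n+'.npz'); d=z['d']; fx,fy,cx,cy=z['k']; v,u=np.mgrid[:480,:640]
    P=np.stack([(u-cx)/fx*d,(v-cy)/fy*d,d],-1); T=np.linalg.inv(z['T'])
    W=P@T[:3,:3].T+T[:3,3]; W[d<=0]=np.nan; return W,z['p']
E
python3 - <<'E'
from h import *
o=ctrl.get_obs(); print({k:np.round(v,3) for k,v in o.items()})
for n in('scene','side'):
    p,d,i=grab(n); cv2.imwrite(f'pics/{n}1.png',p); print(n,np.round(np.linalg.inv(i['world_to_cam'])[:3],3).tolist(), i['fx'])
E
```

```text
{'time_s': np.float64(0.0), 'qpos': array([-1.226,  0.3  ,  1.522, -0.   ,  1.321, -0.067]), 'joint_vel': array([-0.001, -0.002, -0.001,  0.   , -0.001,  0.   ]), 'tau': array([-0.0000e+00, -5.3181e+01, -3.5274e+01,  7.1000e-02,  2.4000e-02,
       -0.0000e+00]), 'ee_pos': array([ 0.22 , -0.504,  0.205]), 'eef_rot': array([-3.14 , -0.   ,  0.412]), 'force': array([-0.049,  1.227,  0.296]), 'moment': array([ 0.039, -0.063,  0.036]), 'grip_force': np.float64(0.0), 'grip_width': np.float64(0.094)}
scene [[0.913, -0.181, 0.366, 0.235], [-0.408, -0.418, 0.812, -0.984], [0.006, -0.89, -0.455, 0.438]] 550.046249049735
side [[0.995, 0.025, -0.101, 0.641], [0.102, -0.397, 0.912, -1.074], [-0.017, -0.917, -0.398, 0.413]] 537.0450967731476
```

View pics/scene1.png

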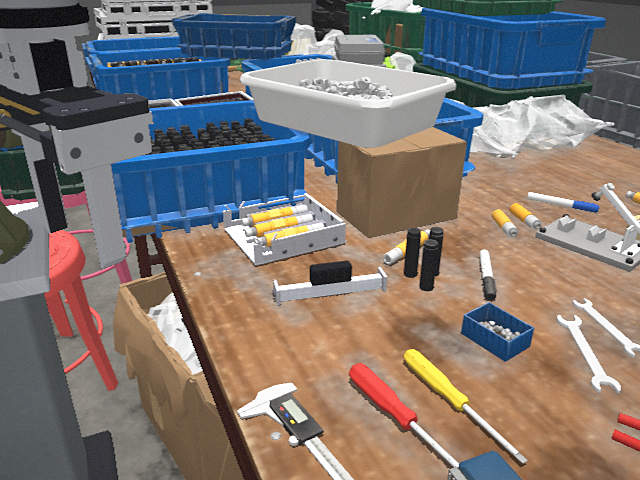

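View pics/side1.png

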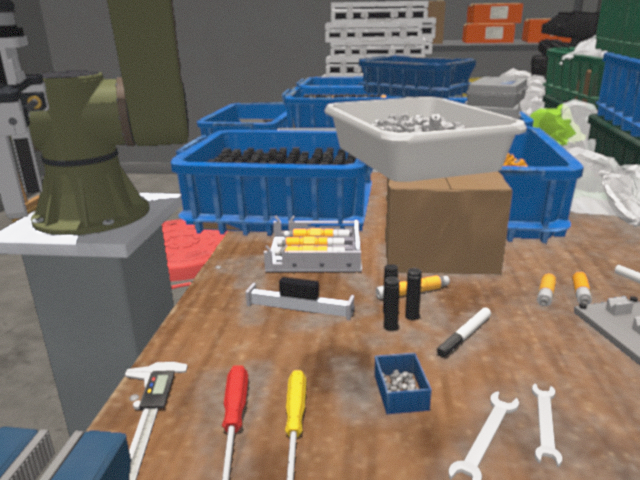

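The scene view shows the rack near (290,235), with its open front towards the robot at left, the bar with its black grip at (330,278), the sleeves near (425,258), the spare at (408,246), and a carton and blue crate close behind the rack. The side view shows the rack at (313,250), the bar at (300,297) and the sleeves at (402,298).

Run:
```python
from h import *
for n,rb,rr in(('scene',(268,255,395,305),(220,195,350,268)),('side',(243,272,360,320),(262,215,366,275))):
    W,p=cloud(n); hsv=cv2.cvtColor(p,cv2.COLOR_BGR2HSV)
    def box(r): m=np.zeros((480,640),bool); m[r[1]:r[3],r[0]:r[2]]=1; return m
    B=box(rb); x,y,z=W[...,0],W[...,1],W[...,2]
    print(n,'bench z',np.nanmedian(z[300:330,180:260]) )
    g=B&(hsv[...,2]<60)&(z>.015); 
    G=W[g]; print('grip n',len(G),'med',np.nanmedian(G,0).round(4),'ztop',np.nanpercentile(G[:,2],97))
    t=G[G[:,2]>np.nanpercentile(G[:,2],97)-.004]; r=cv2.minAreaRect((t[:,:2]*1000).astype(np.float32)); print(' griptop',r)
    al=B&(z>.008)&(z<.06)&(hsv[...,1]<60)&(hsv[...,2]>70)
    A=W[al]; r=cv2.minAreaRect((A[:,:2]*1000).astype(np.float32)); print(' bar',len(A),r)
    c=A[:,:2].mean(0); ev,V=np.linalg.eigh(np.cov((A[:,:2]-c).T)); print(' pca',c.round(4),np.degrees(np.arctan2(V[1,1],V[0,1])))
    R=box(rr); gd=R&(hsv[...,0]>12)&(hsv[...,0]<32)&(hsv[...,1]>140)&(hsv[...,2]>120)
    k,l,s,cc=cv2.connectedComponentsWithStats(gd.astype(np.uint8))
    for j in range(1,k):
        if s[j,4]>40:
            Q=W[l==j]; print(' gold',s[j],np.nanmedian(Q,0).round(3),np.nanmin(Q,0).round(3),np.nanmax(Q,0).round(3))
    Q=W[R&(z>.005)&(z<.08)&(hsv[...,1]<70)]
    print(' rack', [np.nanpercentile(Q[:,i],[1,99]).round(3) for i in range(3)])
    im=cv2.resize(p[rr[1]-10:rr[3]+40,rr[0]-10:rr[2]+50],None,fx=4,fy=4,interpolation=cv2.INTER_CUBIC)[:600,:800]; cv2.imwrite(f'pics/{n}c.png',im)
```

```text
scene bench z 3.523170880401216e-05
grip n 808 med [ 0.524  -0.3833  0.0392] ztop 0.048865196690542775
 griptop ((525.7379760742188, -379.1137390136719), (15.83928108215332, 58.566402435302734), 80.0320053100586)
 bar 1352 ((552.4988403320312, -341.6942138671875), (131.65328979492188, 197.58038330078125), 73.70578002929688)
 pca [ 0.5277 -0.3738] 170.72207300731264
 gold [251 207  47  40 643] [ 0.504 -0.189  0.031] [ 0.475 -0.24   0.016] [ 0.558 -0.141  0.037]
 gold [294 226  14   8  69] [ 0.542 -0.229  0.033] [ 0.529 -0.235  0.029] [ 0.553 -0.223  0.036]
 gold [276 230  12   9  48] [ 0.506 -0.232  0.033] [ 0.49  -0.256  0.029] [ 0.516 -0.224  0.04 ]
 rack [array([0.442, 0.609]), array([-0.383, -0.113]), array([0.006, 0.049])]
side bench z 0.0006359068706719428
grip n 650 med [ 0.5268 -0.3847  0.0388] ztop 0.048818345350120515
 griptop ((526.2102661132812, -381.3161315917969), (12.313081741333008, 55.91633224487305), 79.18163299560547)
 bar 1171 ((526.8598022460938, -377.9862060546875), (31.787904739379883, 164.97178649902344), 79.09754180908203)
 pca [ 0.5266 -0.3812] 169.7278966456886
 gold [286 229  47  21 726] [ 0.514 -0.189  0.033] [ 0.475 -0.236  0.024] [ 0.556 -0.141  0.038]
 rack [array([0.44, 0.61]), array([-0.263, -0.092]), array([0.006, 0.046])]
```

View pics/scenec.png

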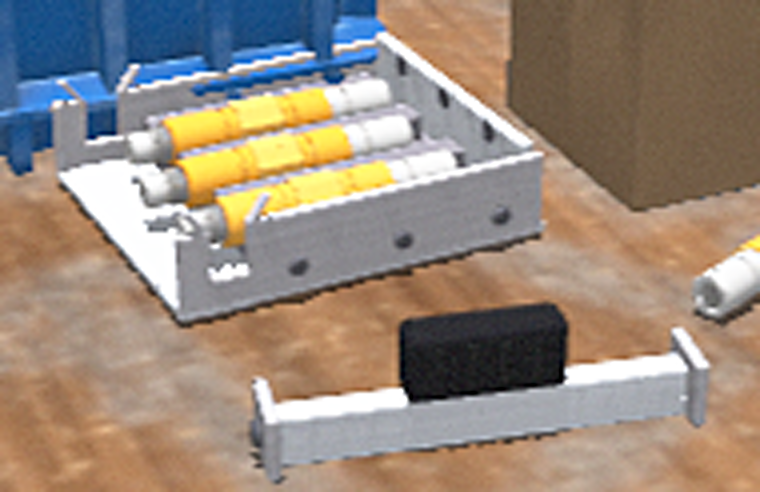

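The crop shows the rack seen from its right front: all three holders stick out to the left (front), the right cheek's slot is at (225,245), and the crate stands close to the left cheek. I'll take a closer look with the wrist camera.

```bash
cat >> h.py <<'E'
from scipy.spatial.transform import Rotation as Ro
def move(pos,yaw):
    o=ctrl.get_obs(); R=Ro.from_euler('xyz',o['eef_rot']); d=R.inv().apply(np.array(pos)-o['ee_pos'])*1000
    r=(R.inv()*Ro.from_euler('xyz',[np.pi,0,yaw])).as_rotvec(); print('shift',d.round(1),'rot',r.round(4))
def showobs():
    o=ctrl.get_obs(); print({k:np.round(o[k],4).tolist() for k in('time_s','qpos','ee_pos','eef_rot','force','grip_width')})
E
python3 - <<'E'
from h import *
i=cams.camera_info('wrist'); o=ctrl.get_obs(); T=np.linalg.inv(i['world_to_cam']); R=Ro.from_euler('xyz',o['eef_rot']).as_matrix()
print('cam in tool',(R.T@(T[:3,3]-o['ee_pos'])).round(4),(R.T@T[:3,:3]).round(3).tolist(),i['fx'])
for n in('scene','side'):
    W,p=cloud(n); hsv=cv2.cvtColor(p,cv2.COLOR_BGR2HSV)
    x,y,z=W[...,0],W[...,1],W[...,2]
    b=(hsv[...,0]>95)&(hsv[...,0]<130)&(hsv[...,1]>120)&(x>.35)&(x<.75)&(y>-.2)&(y<.1)&(z>0); Q=W[b]; print('crate',len(Q),np.nanpercentile(Q,[1,50,99],0).round(3).tolist())
    m=(x>.4)&(x<.65)&(y<-.08)&(y>-.3)&(hsv[...,1]<70)&(z>.005)&(z<.055)
    Q=W[m&(y<-.22)]; r=np.polyfit(Q[:,0],Q[:,1],1); print('right cheek n',len(Q),'yaw',np.degrees(np.arctan(r[0])), r, np.percentile(Q[:,0],[1,99]))
    c=(x>.55)&(x<.9)&(y<0)&(y>-.35)&(z>.1)&(z<.3); Q=W[c];print('box',np.nanmin(Q,0))
for yaw in (.1,-3.04,1.67,-1.47):
    print(yaw); move([.44,-.21,.24],yaw)
E
```

```text
cam in tool [ 0.0661  0.0009 -0.1781] [[0.0, -0.974, -0.229], [1.0, 0.0, 0.0], [-0.0, -0.229, 0.974]] 384.0451352644344
crate 10690 [[0.352, -0.124, 0.008], [0.469, -0.1, 0.088], [0.727, 0.065, 0.149]]
right cheek n 2161 yaw 2.455328209487607 [ 0.04287981 -0.27485406] [0.44923423 0.61098524]
box [ 0.55008971 -0.25476622  0.10000298]
crate 8354 [[0.352, -0.124, 0.013], [0.48, -0.101, 0.091], [0.613, 0.039, 0.148]]
right cheek n 2005 yaw 3.058960024180614 [ 0.05343971 -0.28211748] [0.4505817  0.61137196]
box [ 0.55004052 -0.25568836  0.100005  ]
0.1
shift [ 319.2 -181.3  -34.8] rot [-1.000e-03  1.000e-04  3.118e-01]
-3.04
shift [ 319.2 -181.3  -34.8] rot [-2.0000e-04 -1.5000e-03 -2.8314e+00]
1.67
shift [ 319.2 -181.3  -34.8] rot [-9.0000e-04 -7.0000e-04 -1.2582e+00]
-1.47
shift [ 319.2 -181.3  -34.8] rot [-7.0000e-04  9.0000e-04  1.8818e+00]
```

Run:
```python
from h import *
move([.48,-.20,.23],1.62)
for n in('scene',):
    W,p=cloud(n); hsv=cv2.cvtColor(p,cv2.COLOR_BGR2HSV); x,y,z=W[...,0],W[...,1],W[...,2]
    b=(hsv[...,0]>95)&(hsv[...,0]<130)&(hsv[...,1]>100)&(x>.37)&(x<.58)&(y>-.2)&(y<.1)
    for a in np.arange(.02,.17,.02):
        q=y[b&(z>a)&(z<a+.02)]; print(round(a,2),len(q),np.nanpercentile(q,[1,10]).round(4) if len(q) else '')
    c=(x>.45)&(x<.8)&(y<0.0)&(y>-.35)&(z>.15)&(z<.35); Q=W[c];print('tray',len(Q),np.nanpercentile(Q,[.5,99],0))
```

```text
shift [ 359.8 -174.4  -24.8] rot [-9.0000e-04 -7.0000e-04 -1.2082e+00]
0.02 794 [-0.1211 -0.1182]
0.04 1151 [-0.1191 -0.1147]
0.06 1176 [-0.1198 -0.1159]
0.08 1218 [-0.1208 -0.1167]
0.1 1257 [-0.1214 -0.1174]
0.12 987 [-0.1253 -0.123 ]
0.14 1112 [-0.1252 -0.1232]
0.16 4 [0.0264 0.0267]
tray 9181 [[ 0.54479968 -0.25098084  0.15023151]
 [ 0.79553974 -0.00507224  0.23729266]]
```

Careful with the scale: shifts go in shares of 500 mm and turns go in shares of pi rad. That gives: 360 mm / 500 = 0.72, -174 mm / 500 = -0.348, -1.208 rad / 3.1416 = -0.3845.

Call:
arm_command:
  plan:
    - [[0.72,-0.348,-0.05,0,0,-0.3845,-1],[0.72,-0.348,-0.05,0,0,-0.3845,-1],[0.72,-0.348,-0.05,0,0,-0.3845,-1],[0.72,-0.348,-0.05,0,0,-0.3845,-1],[0.72,-0.348,-0.05,0,0,-0.3845,-1],[0.72,-0.348,-0.05,0,0,-0.3845,-1],[0.72,-0.348,-0.05,0,0,-0.3845,-1],[0.72,-0.348,-0.05,0,0,-0.3845,-1],[0.72,-0.348,-0.05,0,0,-0.3845,-1],[0.72,-0.348,-0.05,0,0,-0.3845,-1]]

```text
time_s: 1.1
ee_pos: [0.4806, -0.1998, 0.23]
eef_rot: [-3.141, -0.0, 1.621]
force: [0.9, -0.7, -0.4]
grip_width: 0.0938
grip_force: 0.0
```

Run:
```python
from h import *
showobs()
W,p=cloud('side'); Ws,_=cloud('scene')
for Q in (W,Ws):
  x,y,z=Q[...,0],Q[...,1],Q[...,2]
  for a in np.arange(-.27,-.08,.03):
    m=(x>.45)&(x<.8)&(y>a)&(y<a+.03)&(z>.152)&(z<.35)
    print(round(a,2),m.sum(),np.nanpercentile(x[m],[1,10]).round(3) if m.any() else '', np.nanpercentile(z[m&(x<np.nanpercentile(x[m],20))],[1,99]).round(3) if m.any() else '')
p,d,i=grab('wrist'); cv2.imwrite('pics/w1.png',p)
```

```text
{'time_s': 1.1, 'qpos': [-0.4642, 0.2156, 1.569, -0.0002, 1.3578, -0.5145], 'ee_pos': [0.4806, -0.1998, 0.23], 'eef_rot': [-3.1408, -0.0002, 1.6212], 'force': [0.9325, -0.7258, -0.389], 'grip_width': 0.0938}
-0.27 405 [0.646 0.654] [0.209 0.237]
-0.24 2444 [0.635 0.655] [0.156 0.237]
-0.21 1863 [0.622 0.642] [0.155 0.237]
-0.18 420 [0.606 0.613] [0.212 0.237]
-0.15 283 [0.592 0.598] [0.224 0.237]
-0.12 352 [0.578 0.586] [0.205 0.237]
-0.09 501 [0.565 0.576] [0.186 0.237]
-0.27 350 [0.646 0.654] [0.224 0.237]
-0.24 1991 [0.633 0.648] [0.168 0.237]
-0.21 1528 [0.62  0.632] [0.179 0.237]
-0.18 726 [0.605 0.612] [0.218 0.237]
-0.15 661 [0.592 0.598] [0.218 0.238]
-0.12 784 [0.578 0.586] [0.204 0.237]
-0.09 822 [0.565 0.574] [0.2   0.237]
```

View pics/w1.png

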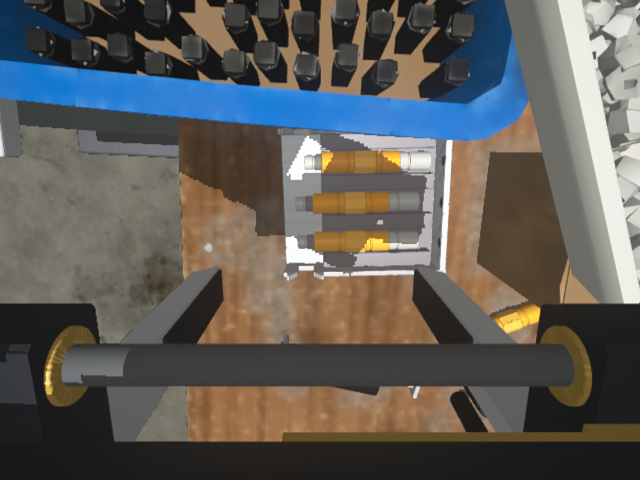

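The wrist view shows the rack from above: holder fronts at the left (306–318, 162/203/242), the right cheek with slot lips at (290–323, 270), the crate rim just above the left cheek, and the back stop at x≈438.

Run:
```python
from h import *
W,p=cloud('wrist'); hsv=cv2.cvtColor(p,cv2.COLOR_BGR2HSV); x,y,z=W[...,0],W[...,1],W[...,2]
roi=np.zeros((480,640),bool); roi[128:285,270:460]=1
# back stop top z~.044
def fit(m,ax,name):
    Q=W[m]; 
    if ax=='y': r=np.polyfit(Q[:,0],Q[:,1],1); print(name,len(Q),'yaw',np.degrees(np.arctan(r[0])),r.round(4),'x',np.percentile(Q[:,0],[1,99]).round(4),'y',np.percentile(Q[:,1],[1,99]).round(4))
    else: r=np.polyfit(Q[:,1],Q[:,0],1); print(name,len(Q),'yaw',-np.degrees(np.arctan(r[0])),r.round(4),'x',np.percentile(Q[:,0],[1,99]).round(4),'y',np.percentile(Q[:,1],[1,99]).round(4))
fit(roi&(z>.041)&(z<.047)&(x>.57)&(y<-.14),'x','backstop top')
fit(roi&(z>.036)&(z<.054)&(y<-.235)&(x<.57),'y','right cheek top')
m=roi&(z>.044)&(z<.054)&(x<.52); print('lips',[ (W[l].round(4).tolist()) for l in []])
k,l,s,c=cv2.connectedComponentsWithStats(m.astype(np.uint8))
for j in range(1,k):
    if s[j,4]>4: print(' lip',s[j],W[l==j].mean(0).round(4))
fit(roi&(z>.005)&(z<.011)&(x<.47)&(y<-.13),'x','plate')
q=W[roi&(z>.005)&(z<.011)&(x<.47)&(y<-.13)]
for a in np.arange(-.25,-.13,.02):
    t=q[(q[:,1]>a)&(q[:,1]<a+.02)]; print('  plate front',round(a+.01,3),len(t),t[:,0].min().round(4) if len(t) else '')
hol=roi&(z>.026)&(z<.040)
h=hol&(x<.56); Q=W[h]
hist,e=np.histogram(Q[:,1],np.arange(-.26,-.1,.005)); print(list(zip(e.round(3),hist)))
gold=roi&(hsv[...,0]>10)&(hsv[...,0]<30)&(hsv[...,1]>130)&(z>.02)
k,l,s,c=cv2.connectedComponentsWithStats(gold.astype(np.uint8))
for j in range(1,k):
    if s[j,4]>100:
        G=W[l==j]; g=G[:,:2]; cc=g.mean(0); V=np.linalg.eigh(np.cov((g-cc).T))[1][:,1]; print(' gold',s[j],cc.round(4),np.degrees(np.arctan(V[1]/V[0])).round(2),np.percentile(G[:,0],[1,99]).round(4))
        t=Q[abs(Q[:,1]-cc[1])<.008]; print('   end x',np.percentile(t[:,0],[0,2]).round(4))
```

```text
backstop top 676 yaw 4.121232452749447 [-0.0721  0.5898] x [0.5978 0.6097] y [-0.245  -0.1414]
right cheek top 582 yaw 3.934423116302897 [ 0.0688 -0.2912] x [0.4512 0.5686] y [-0.2622 -0.2502]
lips []
 lip [280 128   8   6  40] [ 0.4461 -0.1211  0.0477]
 lip [314 130   7   3  20] [ 0.4767 -0.1202  0.0476]
 lip [317 273   7   7  32] [ 0.4868 -0.2579  0.0475]
 lip [287 274   7   6  32] [ 0.4566 -0.2601  0.0475]
plate 2480 yaw 2.0150249097653243 [-0.0352  0.4496] x [0.4421 0.4696] y [-0.2573 -0.1309]
  plate front -0.24 264 0.4476
  plate front -0.22 360 0.447
  plate front -0.2 310 0.4454
  plate front -0.18 416 0.4437
  plate front -0.16 469 0.4421
  plate front -0.14 514 0.4404
[(np.float64(-0.26), np.int64(322)), (np.float64(-0.255), np.int64(354)), (np.float64(-0.25), np.int64(22)), (np.float64(-0.245), np.int64(27)), (np.float64(-0.24), np.int64(77)), (np.float64(-0.235), np.int64(327)), (np.float64(-0.23), np.int64(455)), (np.float64(-0.225), np.int64(471)), (np.float64(-0.22), np.int64(385)), (np.float64(-0.215), np.int64(43)), (np.float64(-0.21), np.int64(24)), (np.float64(-0.2
[... 291 characters left out ...]
, np.int64(25)), (np.float64(-0.16), np.int64(111)), (np.float64(-0.155), np.int64(452)), (np.float64(-0.15), np.int64(520)), (np.float64(-0.145), np.int64(490)), (np.float64(-0.14), np.int64(353)), (np.float64(-0.135), np.int64(41)), (np.float64(-0.13), np.int64(30)), (np.float64(-0.125), np.int64(86)), (np.float64(-0.12), np.int64(51)), (np.float64(-0.115), np.int64(0)), (np.float64(-0.11), np.int64(0))]
 gold [ 322  151   78   22 1605] [ 0.5196 -0.1457] 3.76 [0.4831 0.5561]
   end x [0.4651 0.4675]
 gold [ 313  192   76   22 1510] [ 0.5131 -0.1854] 4.23 [0.4763 0.5493]
   end x [0.4579 0.4611]
 gold [ 315  230   74   22 1435] [ 0.5171 -0.2244] 3.55 [0.4802 0.5529]
   end x [0.4614 0.4645]
```

Run:
```python
from h import *
for n in('scene','side','wrist'):
    W,p=cloud(n); hsv=cv2.cvtColor(p,cv2.COLOR_BGR2HSV); x,y,z=W[...,0],W[...,1],W[...,2]
    b=(hsv[...,0]>95)&(hsv[...,0]<130)&(hsv[...,1]>100)&(y>-.2)&(y<.1)&(z>.003)
    for xa in (.38,.43,.48,.53):
        r=[]
        for a in np.arange(0,.16,.02):
            q=y[b&(z>a)&(z<a+.02)&(x>xa)&(x<xa+.05)]; r.append((round(a,2),len(q),np.percentile(q,5).round(4)) if len(q)>3 else None)
        print(n,xa,[(t[0],float(t[2])) for t in r if t])
```

```text
scene 0.38 [(np.float64(0.0), -0.1124), (np.float64(0.02), -0.1159), (np.float64(0.04), -0.1139), (np.float64(0.06), -0.1148), (np.float64(0.08), -0.1152), (np.float64(0.1), -0.1163), (np.float64(0.12), -0.1211), (np.float64(0.14), -0.1209)]
scene 0.43 [(np.float64(0.0), -0.108), (np.float64(0.02), -0.1174), (np.float64(0.04), -0.1155), (np.float64(0.06), -0.1164), (np.float64(0.08), -0.1174), (np.float64(0.1), -0.1179), (np.float64(0.12), -0.1226), (np.float64(0.14), -0.1228)]
scene 0.48 [(np.float64(0.02), -0.1204), (np.float64(0.04), -0.1168), (np.float64(0.06), -0.1178), (np.float64(0.08), -0.1188), (np.float64(0.1), -0.1195), (np.float64(0.12), -0.1244), (np.float64(0.14), -0.1245)]
scene 0.53 [(np.float64(0.02), -0.1205), (np.float64(0.04), -0.1188), (np.float64(0.06), -0.1193), (np.float64(0.08), -0.1205), (np.float64(0.1), -0.1209), (np.float64(0.12), -0.125), (np.float64(0.14), -0.1248)]
side 0.38 [(np.float64(0.0), -0.1126), (np.float64(0.02), -0.1163), (np.float64(0.04), -0.1128), (np.float64(0.06), -0.1141), (np.float64(0.08), -0.1157), (np.float64(0.1), -0.1162), (np.flo
[... 552 characters left out ...]
64(0.04), -0.1181), (np.float64(0.06), -0.1195), (np.float64(0.08), -0.1202), (np.float64(0.1), -0.1203), (np.float64(0.12), -0.1248), (np.float64(0.14), -0.1253)]
wrist 0.38 [(np.float64(0.04), -0.0856), (np.float64(0.06), -0.0867), (np.float64(0.12), -0.121), (np.float64(0.14), -0.1191)]
wrist 0.43 [(np.float64(0.04), -0.086), (np.float64(0.12), -0.1225), (np.float64(0.14), -0.121)]
wrist 0.48 [(np.float64(0.02), -0.1201), (np.float64(0.12), -0.1239), (np.float64(0.14), -0.1225)]
wrist 0.53 [(np.float64(0.02), -0.1203), (np.float64(0.04), -0.0893), (np.float64(0.06), -0.0926), (np.float64(0.08), -0.0945), (np.float64(0.1), -0.0978), (np.float64(0.12), -0.1243), (np.float64(0.14), -0.1235)]
```

Run:
```python
from h import *
for n in('scene','side'):
    W,p=cloud(n); hsv=cv2.cvtColor(p,cv2.COLOR_BGR2HSV); x,y,z=W[...,0],W[...,1],W[...,2]
    b=(hsv[...,0]>95)&(hsv[...,0]<130)&(hsv[...,1]>100)&(y>-.2)&(y<.1)&(z>.003)
    for za,zb in((.0,.03),(.03,.05),(.05,.08),(.08,.11)):
        r=[]
        for xa in np.arange(.37,.56,.01):
            q=y[b&(z>za)&(z<zb)&(x>xa)&(x<xa+.01)]; r.append((round(float(xa),2),int(1000*np.min(q)),int(1000*np.median(q))) if len(q)>2 else None)
        print(n,za,[t for t in r if t])
```

```text
scene 0.0 [(0.37, -114, -108), (0.38, -113, -98), (0.39, -90, -88), (0.4, -92, -88), (0.41, -95, -88), (0.42, -117, -111), (0.43, -116, -91), (0.44, -92, -89), (0.46, -94, -90), (0.47, -108, -98), (0.52, -118, -117)]
scene 0.03 [(0.37, -116, -110), (0.38, -116, -100), (0.39, -116, -98), (0.4, -118, -99), (0.41, -117, -102), (0.42, -117, -113), (0.43, -119, -101), (0.44, -123, -95), (0.45, -119, -95), (0.46, -118, -106), (0.47, -116, -114), (0.48, -112, -95), (0.49, -109, -96), (0.5, -121, -97), (0.51, -122, -106), (0.52, -122, -118), (0.53, -121, -99), (0.54, -120, -99), (0.55, -122, -99), (0.56, -120, -114)]
scene 0.05 [(0.37, -114, -111), (0.38, -96, -93), (0.39, -97, -92), (0.4, -97, -93), (0.41, -115, -95), (0.42, -117, -113), (0.43, -97, -94), (0.44, -99, -94), (0.45, -99, -95), (0.46, -119, -99), (0.47, -118, -114), (0.48, -100, -96), (0.49, -100, -96), (0.5, -101, -97), (0.51, -120, -105), (0.52, -122, -116), (0.53, -102, -98), (0.54, -102, -98), (0.55, -104, -98), (0.56, -122, -110)]
scene 0.08 [(0.37, -115, -112), (0.38, -101, -95), (0.39, -99, -96), (0.4, -100, -96), (0.41,
[... 971 characters left out ...]
1, -115, -111), (0.42, -116, -108), (0.43, -99, -94), (0.44, -99, -94), (0.45, -99, -95), (0.46, -118, -113), (0.47, -118, -105), (0.48, -100, -96), (0.49, -104, -96), (0.5, -102, -97), (0.51, -119, -115), (0.52, -121, -100), (0.53, -104, -98), (0.54, -102, -98), (0.55, -102, -98), (0.56, -122, -117)]
side 0.08 [(0.37, -117, -110), (0.38, -99, -94), (0.39, -101, -95), (0.4, -100, -96), (0.41, -117, -99), (0.42, -119, -110), (0.43, -101, -97), (0.44, -101, -97), (0.45, -103, -98), (0.46, -120, -115), (0.47, -120, -106), (0.48, -103, -99), (0.49, -103, -99), (0.5, -103, -99), (0.51, -119, -116), (0.52, -121, -104), (0.53, -105, -101), (0.54, -105, -101), (0.55, -105, -100), (0.56, -121, -118)]
```

```bash
cat >> h.py <<'E'
O=np.array([.5295,-.1852]); YAW=.0715
def rk(x,y,z): c,s=np.cos(YAW),np.sin(YAW); return [O[0]+(x*c-y*s)/1e3, O[1]+(x*s+y*c)/1e3, z/1e3]
def inrk():
    o=ctrl.get_obs(); d=o['ee_pos'][:2]-O; c,s=np.cos(YAW),np.sin(YAW); print('rack mm',np.round([1e3*(c*d[0]+s*d[1]),1e3*(-s*d[0]+c*d[1]),1e3*o['ee_pos'][2]],1),'rpy',o['eef_rot'].round(4),'F',o['force'].round(1),o['time_s'])
E
python3 -c "
from h import *
move(rk(-112,0,60),1.642)
"
```

```text
shift [ 10.4 -61.7 170.1] rot [-0.0008 -0.0002 -0.0232]
```

In the tool's units: 207 mm / 500 = 0.414, 190 mm / 500 = 0.38, -0.021 rad / 3.1416 = -0.0067.

Call:
arm_command:
  plan:
    - [[0.02,-0.124,0,0,0,-0.0067,1],[0.02,-0.124,0,0,0,-0.0067,1],[0.02,-0.124,0.08,0,0,-0.0067,1],[0.02,-0.124,0.16,0,0,-0.0067,1],[0.02,-0.124,0.24,0,0,-0.0067,1],[0.02,-0.124,0.32,0,0,-0.0067,1],[0.02,-0.124,0.38,0,0,-0.0067,1],[0.02,-0.124,0.414,0,0,-0.0067,1],[0.02,-0.124,0.414,0,0,-0.0067,1]]

```text
time_s: 2.05
ee_pos: [0.416, -0.1939, 0.0215]
eef_rot: [-3.138, -0.002, 1.638]
force: [-0.0, 0.9, 0.3]
grip_width: 0.0252
grip_force: 0.0
```

```bash
python3 -c "
from h import *
inrk(); showobs()
"
```

```text
rack mm [-113.8   -0.6   21.5] rpy [-3.1380e+00 -2.3000e-03  1.6375e+00] F [-0.   0.9  0.3] 2.05
{'time_s': 2.05, 'qpos': [-0.516, 0.36, 1.9315, -0.0001, 0.8543, -0.5827], 'ee_pos': [0.416, -0.1939, 0.0215], 'eef_rot': [-3.138, -0.0023, 1.6375], 'force': [-0.0349, 0.9435, 0.2828], 'grip_width': 0.0252}
```

In the tool's units: 46 mm / 500 = 0.092, 42 mm / 500 = 0.084.

Call:
arm_command:
  plan:
    - [[0,0,0,0,0,0,1],[0,0,0,0,0,0,1],[0,0.016,0,0,0,0,1],[0,0.032,0,0,0,0,1],[0,0.044,0,0,0,0,1],[0,0.056,0,0,0,0,1],[0,0.066,0,0,0,0,1],[0,0.076,0,0,0,0,1],[0,0.084,0,0,0,0,1],[0,0.092,0,0,0,0,1],[0,0.092,0,0,0,0,1]]

```text
time_s: 3.15
ee_pos: [0.4643, -0.1903, 0.0234]
eef_rot: [3.141, 0.0, 1.641]
force: [0.4, -0.6, 0.4]
grip_width: 0.0004
grip_force: 0.0
```

```bash
python3 -c "
from h import *
inrk(); showobs()
"
```

```text
rack mm [-65.4  -0.4  23.4] rpy [3.1413e+00 1.0000e-04 1.6410e+00] F [ 0.4 -0.6  0.4] 3.15
{'time_s': 3.15, 'qpos': [-0.462, 0.4315, 1.817, 0.0001, 0.8928, -0.5322], 'ee_pos': [0.4643, -0.1903, 0.0234], 'eef_rot': [3.1413, 0.0001, 1.641], 'force': [0.4453, -0.6106, 0.378], 'grip_width': 0.0004}
```

No contact force yet; nudge on.

In the tool's units: 2 mm / 500 = 0.004, 1 mm / 500 = 0.002.

Call:
arm_command:
  plan:
    - [[0,0.002,0,0,0,0,1],[0,0.004,0,0,0,0,1],[0,0.004,0,0,0,0,1]]

```text
time_s: 3.45
ee_pos: [0.4652, -0.1902, 0.0233]
eef_rot: [-3.14, -0.0, 1.641]
force: [-5.4, -0.1, 3.2]
grip_width: 0.0008
grip_force: 2.5
```

In the tool's units: 2 mm / 500 = 0.004, 1 mm / 500 = 0.002.

Call:
arm_command:
  plan:
    - [[0,0.002,0,0,0,0,1],[0,0.004,0,0,0,0,1],[0,0.004,0,0,0,0,1]]

```text
time_s: 3.75
ee_pos: [0.4654, -0.1901, 0.0232]
eef_rot: [-3.136, -0.001, 1.641]
force: [-19.8, -2.0, 13.2]
grip_width: 0.0005
grip_force: 10.1
```

In the tool's units: -39 mm / 500 = -0.078, -36 mm / 500 = -0.072.

Call:
arm_command:
  plan:
    - [[0,-0.02,-0.002,0,0,0,1],[0,-0.072,-0.002,0,0,0,1],[-0.04,-0.072,-0.002,0,0,0,1],[-0.078,-0.072,-0.002,0,0,0,1],[-0.078,-0.072,-0.002,0,0,0,1],[-0.078,-0.056,-0.002,0,0,0,1],[-0.078,-0.044,-0.002,0,0,0,1],[-0.078,-0.032,-0.002,0,0,0,1],[-0.078,-0.022,-0.002,0,0,0,1],[-0.078,-0.014,-0.002,0,0,0,1],[-0.078,-0.008,-0.002,0,0,0,1],[-0.078,-0.006,-0.002,0,0,0,1]]

```text
time_s: 4.95
ee_pos: [0.4678, -0.229, 0.0244]
eef_rot: [-3.142, -0.0, 1.641]
force: [-1.4, -0.2, 1.2]
grip_width: 0.0004
grip_force: 0.6
```

In the tool's units: 1 mm / 500 = 0.002.

Call:
arm_command:
  plan:
    - [[0,0.002,0,0,0,0,1],[0,0.002,0,0,0,0,1]]

```text
time_s: 5.15
ee_pos: [0.4681, -0.229, 0.0243]
eef_rot: [-3.14, -0.0, 1.641]
force: [-4.6, 0.5, 2.2]
grip_width: 0.0006
grip_force: 2.2
```

```bash
python3 -c "
from h import *
inrk()
"
```

```text
rack mm [-64.4 -39.3  24.3] rpy [-3.1404e+00 -5.0000e-04  1.6408e+00] F [-4.6  0.5  2.2] 5.15
```

In the tool's units: 79 mm / 500 = 0.158, 70 mm / 500 = 0.14, 0.3 rad / 3.1416 = 0.0955.

Call:
arm_command:
  plan:
    - [[0,-0.02,-0.008,0,0,0,1],[0,-0.072,-0.008,0,0.0477,0,1],[0,-0.072,-0.008,0,0.0955,0,1],[0.04,-0.072,-0.008,0,0.0955,0,1],[0.09,-0.072,-0.008,0,0.0955,0,1],[0.14,-0.072,-0.008,0,0.0955,0,1],[0.158,-0.072,-0.008,0,0.0955,0,1],[0.158,-0.072,-0.008,0,0.0955,0,1]]

```text
time_s: 5.95
ee_pos: [0.4271, -0.1524, 0.0288]
eef_rot: [3.141, -0.3, 1.642]
force: [0.2, -0.3, -0.3]
grip_width: 0.0003
grip_force: 0.0
```

```bash
python3 -c "
from h import *
inrk()
"
```

```text
rack mm [-99.8  40.1  28.8] rpy [ 3.1409 -0.2996  1.6421] F [ 0.2 -0.3 -0.3] 5.95
```

In the tool's units: 34 mm / 500 = 0.068, 32 mm / 500 = 0.064.

Call:
arm_command:
  plan:
    - [[-0.002,0,0.008,0,0,0,1],[-0.002,0.016,0.008,0,0,0,1],[-0.002,0.028,0.008,0,0,0,1],[-0.002,0.04,0.008,0,0,0,1],[-0.002,0.05,0.008,0,0,0,1],[-0.002,0.058,0.008,0,0,0,1],[-0.002,0.064,0.008,0,0,0,1],[-0.002,0.068,0.008,0,0,0,1],[-0.002,0.068,0.008,0,0,0,1]]

```text
time_s: 6.85
ee_pos: [0.4612, -0.1502, 0.0243]
eef_rot: [3.141, -0.3, 1.641]
force: [-0.6, 0.0, -0.2]
grip_width: 0.0005
grip_force: 0.0
```

In the tool's units: 2 mm / 500 = 0.004, 1 mm / 500 = 0.002.

Call:
arm_command:
  plan:
    - [[0,0.002,0,0,0,0,1],[0,0.004,0,0,0,0,1]]

```text
time_s: 7.05
ee_pos: [0.4625, -0.15, 0.0242]
eef_rot: [-3.14, -0.3, 1.641]
force: [-9.4, -2.5, 3.7]
grip_width: 0.0005
grip_force: 4.7
```

```bash
python3 -c "
from h import *
inrk()
"
```

```text
rack mm [-64.3  39.9  24.2] rpy [-3.1402 -0.3004  1.6408] F [-9.4 -2.5  3.7] 7.05
```

In the tool's units: -150 mm / 500 = -0.3, -120 mm / 500 = -0.24, -0.3 rad / 3.1416 = -0.0955.

Call:
arm_command:
  plan:
    - [[0,-0.03,0,0,0,0,1],[0,-0.09,-0.01,0,0,0,1],[-0.06,-0.12,-0.06,0,0,0,1],[-0.12,-0.12,-0.14,0,-0.0477,0,1],[-0.18,-0.12,-0.22,0,-0.0955,0,0],[-0.24,-0.08,-0.3,0,-0.0955,0,0],[-0.24,-0.08,-0.3,0,-0.0955,0,0],[-0.24,-0.08,-0.3,0,-0.0955,0,0]]

```text
time_s: 7.85
ee_pos: [0.4343, -0.3117, 0.1322]
eef_rot: [3.141, 0.0, 1.64]
force: [0.5, 0.2, -1.3]
grip_width: 0.0289
grip_force: 0.0
```

```bash
python3 -c "
from h import *
inrk(); showobs(); move([.526,-.381,.2],2.96)
"
```

```text
rack mm [-104.  -119.4  132.2] rpy [3.1411e+00 1.0000e-04 1.6401e+00] F [ 0.5  0.2 -1.3] 7.85
{'time_s': 7.85, 'qpos': [-0.6912, 0.3379, 1.6498, 0.0003, 1.1536, -0.7606], 'ee_pos': [0.4343, -0.3117, 0.1322], 'eef_rot': [3.1411, 0.0001, 1.6401], 'force': [0.5157, 0.2417, -1.26], 'grip_width': 0.0289}
shift [-75.5  86.7 -67.8] rot [ 4.0000e-04  4.0000e-04 -1.3199e+00]
```

In the tool's units: 87 mm / 500 = 0.174, -75 mm / 500 = -0.15, -1.32 rad / 3.1416 = -0.4202.

Call:
arm_command:
  plan:
    - [[-0.076,0.086,-0.08,0,0,-0.0477,0.1],[-0.15,0.174,-0.136,0,0,-0.0955,0.1],[-0.15,0.174,-0.136,0,0,-0.191,0.1],[-0.15,0.174,-0.136,0,0,-0.2865,0.1],[-0.15,0.174,-0.136,0,0,-0.382,0.1],[-0.15,0.174,-0.136,0,0,-0.4202,0.1],[-0.15,0.174,-0.136,0,0,-0.4202,0.1],[-0.15,0.174,-0.136,0,0,-0.4202,0.1],[-0.15,0.174,-0.136,0,0,-0.4202,0.1],[-0.15,0.174,-0.136,0,0,-0.4202,0.1],[-0.15,0.174,-0.136,0,0,-0.4202,0.1]]

```text
time_s: 8.95
ee_pos: [0.526, -0.3794, 0.1991]
eef_rot: [3.141, -0.002, 2.957]
force: [0.3, 0.7, -0.5]
grip_width: 0.0423
grip_force: 0.0
```

Run:
```python
from h import *
showobs(); p,d,i=grab('wrist'); cv2.imwrite('pics/w2.png',p)
W,p=cloud('wrist'); z=W[...,2]; x=W[...,0];y=W[...,1]
near=(abs(x-.526)<.1)&(abs(y+.381)<.06)
t=near&(z>.044)&(z<.053)
print('grip top',t.sum(),cv2.minAreaRect((W[t][:,:2]*1000).astype(np.float32)),W[t].mean(0))
t=near&(z>.015)&(z<.053); print('bar',t.sum(),cv2.minAreaRect((W[t][:,:2]*1000).astype(np.float32)))
```

```text
{'time_s': 8.95, 'qpos': [-0.6814, 0.5296, 1.2146, 0.0002, 1.3992, -2.0681], 'ee_pos': [0.526, -0.3794, 0.1991], 'eef_rot': [3.1406, -0.0015, 2.9575], 'force': [0.27, 0.6705, -0.5351], 'grip_width': 0.0423}
grip top 1226 ((525.8698120117188, -377.3310546875), (17.03434944152832, 58.29142379760742), 79.89192199707031) [ 0.52520512 -0.37713114  0.04643314]
bar 2907 ((525.0068359375, -376.9479675292969), (28.969545364379883, 164.3593292236328), 79.69764709472656)
```

View pics/w2.png

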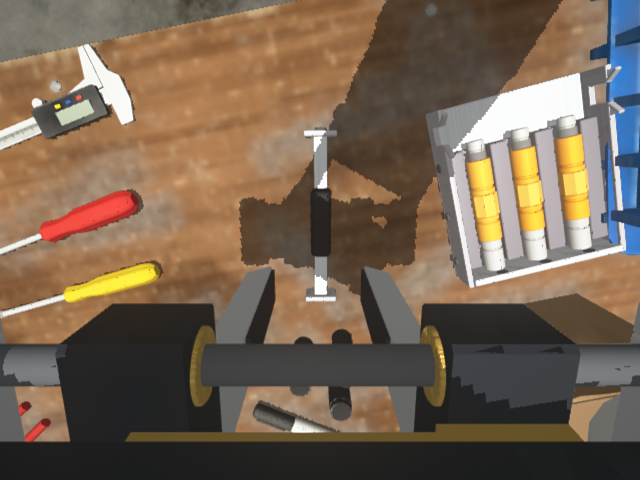

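The wrist view shows the holders' ends in line, and the bar at (320,215) centred between the fingers. Descend and grip.

In the tool's units: 175 mm / 500 = 0.35, 170 mm / 500 = 0.34, -0.004 rad / 3.1416 = -0.0013.

Call:
arm_command:
  plan:
    - [[0,0.004,0.09,0,0,-0.0013,0.1],[0,0.004,0.18,0,0,-0.0013,0.1],[0,0.004,0.26,0,0,-0.0013,0.1],[0,0.004,0.31,0,0,-0.0013,0.1],[0,0.004,0.34,0,0,-0.0013,0.1],[0,0.004,0.35,0,0,-0.0013,0.1],[0,0.004,0.35,0,0,-0.0013,0.1],[0,0.004,0.35,0,0,-0.0013,1],[0,0.004,0.35,0,0,-0.0013,1],[0,0.004,0.35,0,0,-0.0013,1],[0,0.004,0.35,0,0,-0.0013,1],[0,0.004,0.35,0,0,-0.0013,1]]
  squeeze: 35

```text
time_s: 10.2
ee_pos: [0.5269, -0.3783, 0.0259]
eef_rot: [-3.141, 0.001, 2.965]
force: [-0.6, 2.6, 6.6]
grip_width: 0.0175
grip_force: 35.0
```

```bash
python3 -c "
from h import *
showobs()
"
```

```text
{'time_s': 10.2, 'qpos': [-0.6791, 0.7002, 1.3668, 0.0002, 1.0737, -2.0731], 'ee_pos': [0.5269, -0.3783, 0.0259], 'eef_rot': [-3.1413, 0.0009, 2.9647], 'force': [-0.5681, 2.5732, 6.6379], 'grip_width': 0.0175}
```

```bash
python3 -c "
from h import *
move(rk(-64,-70,130),1.6423)
"
```

```text
shift [  76.2  106.9 -104.2] rot [3.0000e-04 9.0000e-04 1.3224e+00]
```

In the tool's units: -104 mm / 500 = -0.208, -75 mm / 500 = -0.15.

Call:
arm_command:
  plan:
    - [[0,0,-0.06,0,0,0,1],[0,0,-0.15,0,0,0,1],[0.01,0,-0.208,0,0,0,1],[0.06,0,-0.208,0,0,0,1],[0.1,0,-0.208,0,0,0,1],[0.1,0,-0.208,0,0,0,1]]

```text
time_s: 10.8
ee_pos: [0.4757, -0.3691, 0.1292]
eef_rot: [3.141, -0.001, 2.964]
force: [0.3, -0.4, -2.6]
grip_width: 0.0177
grip_force: 35.0
```

```bash
python3 -c "
from h import *
showobs(); move(rk(-64,-70,130),1.6423)
"
```

```text
{'time_s': 10.8, 'qpos': [-0.7206, 0.4839, 1.4493, -0.0003, 1.2094, -2.1136], 'ee_pos': [0.4757, -0.3691, 0.1292], 'eef_rot': [3.1413, -0.0009, 2.9639], 'force': [0.2801, -0.4078, -2.6427], 'grip_width': 0.0177}
shift [ 24.3 106.9  -0.8] rot [-4.0000e-04 -1.0000e-03  1.3216e+00]
```

In the tool's units: 107 mm / 500 = 0.214, 80 mm / 500 = 0.16, 1.321 rad / 3.1416 = 0.4205.

Call:
arm_command:
  plan:
    - [[0.024,0.04,0,0,0,0.0477,1],[0.048,0.08,0,0,0,0.0955,1],[0.048,0.12,0,0,0,0.1432,1],[0.048,0.16,0,0,0,0.191,1],[0.048,0.214,0,0,0,0.2387,1],[0.048,0.214,0,0,0,0.2865,1],[0.048,0.214,0,0,0,0.3342,1],[0.048,0.214,0,0,0,0.382,1],[0.048,0.214,0,0,0,0.4205,1],[0.048,0.214,0,0,0,0.4205,1],[0.048,0.214,0,0,0,0.4205,1],[0.048,0.214,0,0,0,0.4205,1]]

```text
time_s: 12.0
ee_pos: [0.4727, -0.2598, 0.129]
eef_rot: [-3.141, -0.0, 1.647]
force: [0.0, 0.5, -3.0]
grip_width: 0.0181
grip_force: 35.0
```

Run:
```python
from h import *
inrk(); p,d,i=grab('wrist'); W,p=cloud('wrist'); z=W[...,2]; x=W[...,0];y=W[...,1]
c,s=np.cos(YAW),np.sin(YAW); X=(x-O[0])*c+(y-O[1])*s; Y=-(x-O[0])*s+(y-O[1])*c
m=(abs(X+.064)<.03)&(Y>-.19)&(Y<.06)&(z>.09)&(z<.14)
Q=np.stack([X[m],Y[m]],1)*1000; print(len(Q),cv2.minAreaRect(Q.astype(np.float32)),Q.min(0),Q.max(0),np.percentile(z[m],[2,98]))
r=np.polyfit(Q[:,1],Q[:,0],1); print('skew',r)
cv2.imwrite('pics/w3.png',p)
```

```text
rack mm [-62.  -70.4 129. ] rpy [-3.1414e+00 -1.0000e-04  1.6467e+00] F [ 0.   0.5 -3. ] 12.0
5845 ((-61.81059265136719, -68.35298919677734), (164.9444580078125, 40.928436279296875), 86.67121887207031) [ -81.92316037 -150.83832019] [-40.91138968  14.15644396] [0.10661884 0.13783033]
skew [-4.48669330e-03 -6.16897471e+01]
```

View pics/w3.png

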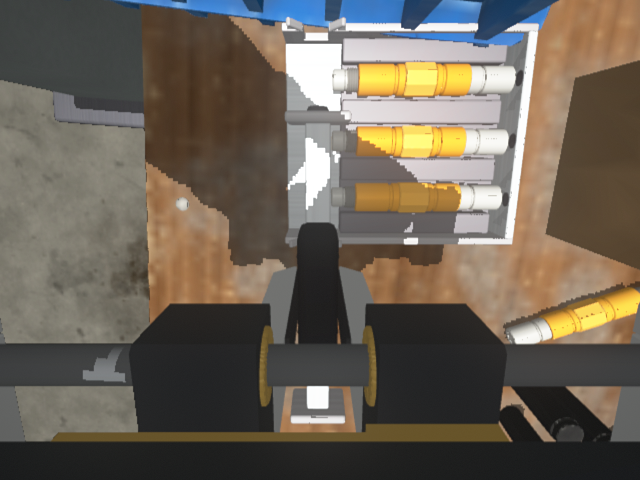

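In the tool's units: 52 mm / 500 = 0.104, 48 mm / 500 = 0.096, 0.004 rad / 3.1416 = 0.0013.

Call:
arm_command:
  plan:
    - [[0,-0.004,0.04,0,0,0.0013,1],[0,-0.004,0.082,0,0,0.0013,1],[0.03,-0.004,0.082,0,0,0.0013,1],[0.06,-0.004,0.082,0,0,0.0013,1],[0.08,-0.004,0.082,0,0,0.0013,1],[0.096,-0.004,0.082,0,0,0.0013,1],[0.104,-0.004,0.082,0,0,0.0013,1],[0.104,-0.004,0.082,0,0,0.0013,1]]

```text
time_s: 12.85
ee_pos: [0.4671, -0.2077, 0.0886]
eef_rot: [3.141, 0.0, 1.641]
force: [-1.3, -0.4, -3.1]
grip_width: 0.0179
grip_force: 35.0
```

In the tool's units: 5 mm / 500 = 0.01, 2 mm / 500 = 0.004.

Call:
arm_command:
  plan:
    - [[0.004,0,0,0,0,0,1],[0.01,0,0,0,0,0,1],[0.01,0,0,0,0,0,1]]

```text
time_s: 13.15
ee_pos: [0.4665, -0.203, 0.0881]
eef_rot: [-3.142, -0.0, 1.64]
force: [0.9, -0.3, -3.4]
grip_width: 0.0178
grip_force: 35.0
```

```bash
python3 -c "
from h import *
inrk()
"
```

```text
rack mm [-64.1 -13.3  88.1] rpy [-3.1415e+00 -1.0000e-04  1.6397e+00] F [ 0.9 -0.3 -3.4] 13.15
```

In the tool's units: 4 mm / 500 = 0.008, 2 mm / 500 = 0.004.

Call:
arm_command:
  plan:
    - [[0.004,0,0,0,0,0,1],[0.008,0,0,0,0,0,1],[0.008,0,0,0,0,0,1]]

```text
time_s: 13.45
ee_pos: [0.4662, -0.1989, 0.0881]
eef_rot: [-3.142, -0.0, 1.64]
force: [0.9, 1.0, -3.1]
grip_width: 0.0175
grip_force: 35.0
```

In the tool's units: 3 mm / 500 = 0.006, 2 mm / 500 = 0.004.

Call:
arm_command:
  plan:
    - [[0.004,0,0,0,0,0,1],[0.006,0,0,0,0,0,1],[0.006,0,0,0,0,0,1]]

```text
time_s: 13.75
ee_pos: [0.466, -0.196, 0.0882]
eef_rot: [3.142, -0.0, 1.64]
force: [0.0, -0.5, -2.7]
grip_width: 0.0175
grip_force: 35.0
```

In the tool's units: 3 mm / 500 = 0.006, 1 mm / 500 = 0.002, -0.002 rad / 3.1416 = -0.0006.

Call:
arm_command:
  plan:
    - [[0.002,0,0,0,0,0,1],[0.006,0,0,0,0,-0.0006,1],[0.006,0,0,0,0,-0.0006,1]]

```text
time_s: 14.05
ee_pos: [0.4658, -0.1929, 0.0882]
eef_rot: [-3.142, -0.0, 1.642]
force: [0.7, -0.2, -3.0]
grip_width: 0.0175
grip_force: 35.0
```

```bash
python3 -c "
from h import *
inrk()
"
```

```text
rack mm [-64.1  -3.2  88.2] rpy [-3.1416e+00 -1.0000e-04  1.6420e+00] F [ 0.7 -0.2 -3. ] 14.05
```

In the tool's units: 14 mm / 500 = 0.028, 10 mm / 500 = 0.02.

Call:
arm_command:
  plan:
    - [[0,0,0.01,0,0,0,1],[0,0,0.02,0,0,0,1],[0,0,0.028,0,0,0,1],[0,0,0.028,0,0,0,1]]

```text
time_s: 14.45
ee_pos: [0.4654, -0.193, 0.0734]
eef_rot: [-3.14, -0.001, 1.642]
force: [-0.2, 0.2, -2.2]
grip_width: 0.0177
grip_force: 35.0
```

In the tool's units: 12 mm / 500 = 0.024, 8 mm / 500 = 0.016.

Call:
arm_command:
  plan:
    - [[0,0,0.008,0,0,0,1],[0,0,0.016,0,0,0,1],[0,0,0.024,0,0,0,1],[0,0,0.024,0,0,0,1]]

```text
time_s: 14.85
ee_pos: [0.4655, -0.193, 0.0616]
eef_rot: [-3.141, -0.0, 1.642]
force: [0.6, 0.8, -1.9]
grip_width: 0.0178
grip_force: 35.0
```

```bash
python3 -c "
from h import *
inrk()
o=ctrl.get_obs(); print(o['moment'])
"
```

```text
rack mm [-64.4  -3.2  61.6] rpy [-3.1408e+00 -5.0000e-04  1.6418e+00] F [ 0.6  0.8 -1.9] 14.85
[ 0.01659643 -0.09380962 -0.02308453]
```

Free so far, with the bar's underside at about 36 mm. Continue to the floors.

In the tool's units: 15 mm / 500 = 0.03, 12 mm / 500 = 0.024.

Call:
arm_command:
  plan:
    - [[0,0,0.008,0,0,0,1],[0,0,0.016,0,0,0,1],[0,0,0.024,0,0,0,1],[0,0,0.03,0,0,0,1],[0,0,0.03,0,0,0,1]]

```text
time_s: 15.35
ee_pos: [0.4656, -0.1931, 0.0467]
eef_rot: [-3.141, -0.0, 1.642]
force: [-0.0, -0.1, -2.4]
grip_width: 0.0174
grip_force: 35.0
```

Call:
arm_command:
  plan:
    - [[0,0,0.002,0,0,0,1],[0,0,0.004,0,0,0,1],[0,0,0.004,0,0,0,1]]

```text
time_s: 15.65
ee_pos: [0.4658, -0.1931, 0.0451]
eef_rot: [-3.142, 0.0, 1.642]
force: [-0.2, 0.0, -2.9]
grip_width: 0.0176
grip_force: 35.0
```

```bash
python3 -c "
from h import *
inrk()
o=ctrl.get_obs(); print(o['moment'])
"
```

```text
rack mm [-64.1  -3.4  45.1] rpy [-3.1416  0.      1.6418] F [-0.2  0.  -2.9] 15.65
[-0.05009695 -0.03371518  0.02025991]
```

In the tool's units: 2 mm / 500 = 0.004, 1 mm / 500 = 0.002.

Call:
arm_command:
  plan:
    - [[0,0,0.002,0,0,0,1],[0,0,0.004,0,0,0,1],[0,0,0.004,0,0,0,1]]

```text
time_s: 15.95
ee_pos: [0.4659, -0.1932, 0.0438]
eef_rot: [3.141, 0.0, 1.642]
force: [-2.3, 0.8, 6.9]
grip_width: 0.0175
grip_force: 35.0
```

```bash
python3 -c "
from h import *
inrk()
"
```

```text
rack mm [-64.   -3.4  43.8] rpy [3.1413e+00 2.0000e-04 1.6419e+00] F [-2.3  0.8  6.9] 15.95
```

In the tool's units: -160 mm / 500 = -0.32, -140 mm / 500 = -0.28.

Call:
arm_command:
  plan:
    - [[0,0,-0.002,0,0,0,0.9],[0,0,-0.002,0,0,0,0.3],[0,0,-0.002,0,0,0,0.3],[0,0,-0.002,0,0,0,0.3],[0,0,-0.002,0,0,0,0.3],[0,0,-0.01,0,0,0,0.3],[0,0,-0.04,0,0,0,0.3],[0,0,-0.1,0,0,0,0.3],[0,0,-0.19,0,0,0,0.3],[0,0,-0.28,0,0,0,0.3],[-0.08,-0.04,-0.32,0,0,0,0.3],[-0.08,-0.04,-0.32,0,0,0,0.3]]

```text
time_s: 17.15
ee_pos: [0.4485, -0.2376, 0.2068]
eef_rot: [3.137, 0.004, 1.64]
force: [0.5, 1.2, -0.5]
grip_width: 0.033
grip_force: 0.0
```

Run:
```python
from h import *
inrk(); grab('wrist'); W,p=cloud('wrist'); z=W[...,2]; x=W[...,0];y=W[...,1]
c,s=np.cos(YAW),np.sin(YAW); X=(x-O[0])*c+(y-O[1])*s; Y=-(x-O[0])*s+(y-O[1])*c
m=(abs(X+.064)<.016)&(abs(Y)<.034)&(z>.055)&(z<.075); Q=np.stack([X[m],Y[m]],1)*1000
print('grip',cv2.minAreaRect(Q.astype(np.float32)),np.median(z[m]))
m=(abs(X+.064)<.008)&(abs(Y)<.066)&(abs(Y)>.035)&(z>.025)&(z<.05); print('bar top z l/r',np.median(z[m&(Y>0)]),np.median(z[m&(Y<0)]),m.sum())
cv2.imwrite('pics/w4.png',p)
```

```text
rack mm [-84.5 -46.5 206.8] rpy [3.1372 0.004  1.6397] F [ 0.5  1.2 -0.5] 17.15
grip ((-63.56193542480469, -2.5469722747802734), (18.35767364501953, 59.25576400756836), 0.33828815817832947) 0.06438589282260629
bar top z l/r 0.03656683257962465 0.03664077215420214 992
```

View pics/w4.png

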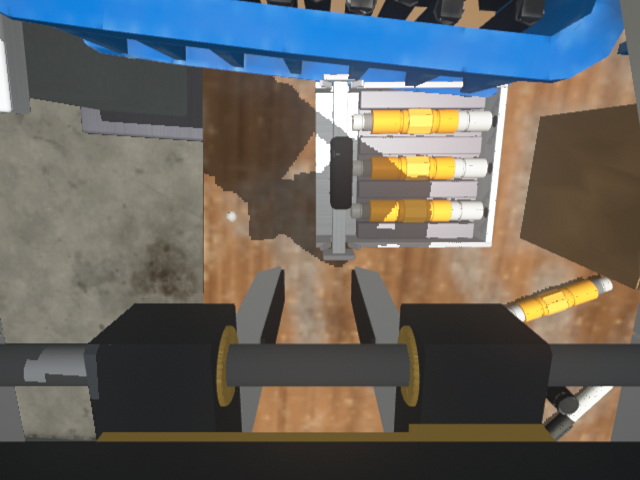

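The picture shows the bar across the rack front at (340,165) in both slots, with the holder ends in line just behind it. The measurements agree: the bar is level, square to 0.3°, and at x -63.6, y -2.5 mm.

```bash
python3 -c "
from h import *
print(ctrl.hand_in())
"
```

```text
the job is handed in; nothing more can be done
None
```

The job is handed in, with no verdict returned: by my measurements the three holders are against the back stop and the retaining bar is seated in both slots and released, at about 17 s of the 64 s; I did not re-measure the sleeves and spare holder at the end, but no move went near them.

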